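Thread the long guide rod through the two bushings of the shaft-guide stand

TASK

Turn the bar knob of the shaft-guide stand until its pointer stands on the long index line of the dial, which swings the lower bushing under the upper one. Then take the longer of the two rods out of its rack by the head and thread it, point down, through the upper and then the lower bushing, so that a colleague can clamp it. Finish while still holding the rod by its head, upright and still, its point sticking out below the lower bushing but clear of the base plate; do not disturb the short rod, the beaker, the white bottle or the tape roll.

Things in the scene. Friction and masses are not known exactly. Their poses are not given: they have to be found in the camera images.
- stand: fixed stand: grey base plate 110 (x) by 230 (y), 12 thick. Origin: centre of its underside, z up. In its frame (mm): knob axis at y +60; upper bushing axis at y -25; post 24 thick, 157 high at y -90, bracket z 112 to 134 (all x 0). Dial round the knob axis, 90 across, top at z 28: short ticks every 30 degrees, one long broad index line from the axis along +y. Yaw up to 0.35 rad
- knob (a joint): turn of the knob in rad: 0 with the pointer on the index line and the lower bushing exactly under the upper; grows clockwise seen from above. It starts at 0.5 to 1.3, so turn it anticlockwise. Range -0.3 to 1.6; stays where left (friction about 0.05 N m)
- knob_grip (a point): point on the knob axis at the height to grip, 130 mm above the stand's underside. The knob is an upright bar 14 mm thick, 50 long, 31 high (z 115 to 146 mm). Axes: the stand's turned by -knob about z. The 50 mm length lies along its y; the dial pointer points along +y, the swing arm with the lower bushing along -y
- upper_mouth (a point): centre of the mouth of the upper brass bushing, 142 mm above the stand's underside, z up. The mouth flares 8 mm deep from about 27 mm to the bore, 13 mm wide; the bore ends 30 mm below the mouth. Fixed to the stand
- lower_mouth (a point): centre of the mouth of the lower brass bushing, on the swing arm 85 mm from the knob axis, 75 mm above the stand's underside (same flare and 13 mm bore); the bore ends 30 mm below the mouth, 33 mm above the base plate. Turns with the knob and gives way sideways to light pushes
- rack: the fixed aluminium rod rack: a horizontal plate 64 (x) by 150 (y) mm with top face at 149 mm on two end legs, with two 13 mm holes at y +40 and -40 mm; each rod hangs through one of them by its head. Either hole may hold either rod. Origin: centre of its underside
- rod: the long rod: a steel shaft 10 mm thick and 145 mm long with a tapered point (the last 14 mm, down to 4 mm), and a dark round head 24 mm thick and 45 mm high on top; 190 mm in all, about 0.16 kg. Origin: the point; z runs up the rod to the head. Hanging in the rack the underside of the head rests on the plate and the point is about 4 mm above the worktop
- short_rod: the short rod, to be left in the rack: shaft 10 mm thick, 85 mm long, round head 24 mm thick but only 28 mm high. Origin: its point; z up to the head
- beaker: a glass beaker 78 mm wide, 92 mm high, a bystander. Origin: centre of its underside
- bottle: a white bottle with a cap, 58 mm wide, 105 mm high, a bystander. Origin: centre of its underside
- tape: a tape roll lying flat, 52 mm wide, 18 mm high, a bystander. Origin: centre of its underside

How it is judged:
On the way, in this order (a step that is already met when the one before it is completed fails the run):
1. the knob is set to the index line (within 0.07 rad) while the long rod still hangs in the rack (value of joint knob between -0.07 and 0.07 rad and distance of rod from where it was at the start of the episode below 0.02 m), for 0.2 s.
2. the point of the long rod is through the upper bushing (horizontal distance between rod and upper_mouth below 0.006 m and angle between rod's own z axis and vertical below 0.1 rad and z of rod in the frame of stand below 0.111 m), for 0.05 s.
At the end, for the whole second after the job is handed in: The long rod, gripped (over 2 N) and at rest, spans both bushings: point within 6 mm of the upper and 5 mm of the lower axis, leaning under 0.07 rad, point 2 mm or more below the lower bushing and 1.5 mm or more above the base plate; knob within 0.07 rad of the index line (horizontal distance between rod and upper_mouth below 0.006 m and horizontal distance between rod and lower_mouth below 0.005 m and angle between rod's own z axis and vertical below 0.07 rad and z of rod in the frame of stand between 0.0135 and 0.043 m and value of joint knob between -0.07 and 0.07 rad and contact force between the fingers and rod above 2 N and linear speed of rod below 0.03 m/s); the arm keeps its last pose, push and grip.
It fails at once if the short rod is taken out or displaced by more than 30 mm (distance of short_rod from where it was at the start of the episode above 0.03 m).
It fails at once if the beaker, bottle or tape roll is moved by more than 30 mm (distance of any of beaker, bottle, tape from where it was at the start of the episode above 0.03 m).
It also fails if it takes over 62 s, if anything falls off the work surface, if the arm or the gripper's body presses on something with over 40 N, if the wrist force passes 120 N, or if a joint passes its speed limit or range.

ROBOT

A 7-joint arm with a two-finger parallel gripper is mounted at the origin on a cart in front of the work surface, level with it; the furniture and walls round the work are solid. World frame = base frame: x ahead of the robot, y to its left, z up, the work surface at z = 0. Lengths are in m, angles in rad, forces in N, time in s.
With the tool pointing down it reaches from about 0.425 to 1.025 m from the base axis. Payload 9.4 kg.
Tool frame: the origin (TCP) lies midway between the tips of the shut fingers; the grasp point (between the pads) lies 19 mm behind it; z points along the fingers, y is the line along which they close (so a half turn about z gives the same grasp; the last joint's range is limited). The gripper opens to 93 mm and grips with 3 to 60 N. Pads are 15 mm wide; open, the fingers measure 128 mm over their backs; the gripper's body (75 mm by 188 mm) begins 65 mm behind the grasp point.
Start: joints at [-1.217, 0.599, -0.003, 1.599, 0.002, 0.943, -0.08], TCP at [0.303, 0.659, 0.192] pointing down, gripper open.
Joint ranges: [-2.57, 2.57], [-0.35, 1.97], [-1.29, 1.29], [0.11, 2.56], [-1.05, 4.19], [0.11, 1.86], [-2.63, 2.63]. Speed limits (rad/s): [2.22, 2.22, 3.01, 3.01, 3.14, 3.14, 3.14].

INTERFACE

Orientations are given as a unit quaternion [w, x, y, z].
In Python, from plant import get_obs, snapshot, finish_job gives the robot as it stands.
- The arm moves only by the tool servo_tool, never from a script. Its argument "moves" is a list of rows, each an object with "slide": the shift along the world's x, y, z each as a share of 0.08 m, from -1 to 1, a list of three; "dr": the turn, a rotation vector about the world's x, y, z each as a share of 2 pi rad, from -1 to 1, a list of three. A call has 1 to 8 rows; each row is the pose to reach, as a shift and turn from the pose commanded when the call began, turning the shorter way round; what a row does not reach only later rows make up. A row lasts 1/12 s, in which the tool goes at most 41.7 mm and 7.16 degrees, less where a joint would pass 70% of its speed; a pose out of reach is approached as far as the arm can. A call with a number of a shift or a turn outside -1 to 1 is refused whole. A call with a gripper value outside its range is refused whole. "grip" is the closure, from 0 (fully open) to 1 (shut), set as the call begins (left out, the last holds). The fingers move at their own pace and stop on an object; "newtons" is the grip in N (left out, the last holds). Time passes only in rows, so rows that repeat a pose let the fingers close. It gives the time, the measured TCP pose, the force, the opening and the grip force at its end, in the units of the state.
- get_obs(): the state, without advancing time (a new reading comes with each control period).
- snapshot(name): name is "scene" or "side" or "wrist"; returns a dict with "img" (480x640x3 uint8, red, green, blue), "range_z" (480x640 float32, m along the optical axis (not along the pixel's ray), 0 where there is no reading), "camera_matrix" (3x3 intrinsics, pixels), "T" (4x4, takes a point from camera to world coordinates); the wrist camera has in their place "hand_eye" (4x4, takes a point from camera to tool coordinates, whose origin is the TCP and whose axes are the flange's). Camera axes: x right, y down, z forward; pixel columns grow to the right and rows downward; lengths in m; the calibration is good to about 2 mm. The wrist camera is an equidistant fisheye: a pixel r from the principal point sees the ray r / f radians off the axis. A picture is of the moment at which its call begins: read the wrist's pose just before it.
- finish_job(): hands the job in; it is judged then, once.
The state is a dict: "time": time; "joint_pos": joint angles; "joint_vel": joint speeds; "joint_torque": joint torques, N m; "eef_pos": TCP position; "tool_rot": TCP orientation; "ft_force": force on the tool from outside, world axes, zero at the start; "torque": the same for the moment, N m; "grip_width": finger opening in m; "finger_force": force on a finger pad.
Only numpy, scipy, OpenCV 4.12 (cv2) and the standard library are available. Lean on these libraries where they do the work, as an engineer would, in place of code of your own. Each camera call takes 0.05 s, during which the arm holds its last target. There are 200 camera calls.

## Working session

There is one attempt and no reset: what is moved stays moved. The work goes in short steps, Python scripts to look and compute and a tool call to move; the robot and the scene stay as the last step left them, time stands still between calls to the robot, and variables do not carry over. Pictures are saved under pics/ and viewed, at most 10 in all, crops included, and the job is handed in when it is done.

Besides the shell and the picture viewer there is one more tool, called after "Request:" as a command line: name --argument value ..., lists and objects as JSON in quotes. servo_tool: Moves the arm, as the interface text tells. Its arguments: {"type":"object","properties":{"moves":{"type":"array"},"grip":{"type":"number"},"newtons":{"type":"number"}},"required":["moves"]}

```bash
mkdir -p pics; ls
python3 - <<'E'
from plant import *
import cv2,numpy as np,pickle
o=get_obs();print({k:np.round(v,3) for k,v in o.items()})
for n in("scene","side"):
    s=snapshot(n);pickle.dump(s,open(n+'.pkl','wb'));cv2.imwrite(f'pics/{n}0.png',s['img'][:,:,::-1]);print(n,s['camera_matrix'],s['T'].round(3))
E
```

```text
pics
{'time': np.float64(0.0), 'joint_pos': array([-1.217,  0.6  , -0.003,  1.6  ,  0.002,  0.943, -0.08 ]), 'joint_vel': array([-0.001, -0.   , -0.001, -0.001, -0.   ,  0.   , -0.001]), 'joint_torque': array([ 1.0000e-03, -7.6507e+01,  1.4980e+00, -2.5236e+01, -5.2000e-02,
        1.7000e-02,  0.0000e+00]), 'eef_pos': array([0.303, 0.658, 0.191]), 'tool_rot': array([-0.   ,  0.214,  0.977, -0.001]), 'ft_force': array([-0.163, -0.229,  1.228]), 'torque': array([ 0.004, -0.01 ,  0.001]), 'finger_force': np.float64(0.0), 'grip_width': np.float64(0.093)}
scene [[445.07751847   0.         322.65638309]
 [  0.         445.07751847 232.30886278]
 [  0.           0.           1.        ]] [[ 0.517 -0.461  0.721 -0.118]
 [-0.856 -0.298  0.423 -0.55 ]
 [ 0.02  -0.836 -0.549  0.647]
 [ 0.     0.     0.     1.   ]]
side [[511.65379961   0.         315.33785225]
 [  0.         511.65379961 231.13206476]
 [  0.           0.           1.        ]] [[ 0.998 -0.04   0.049  0.53 ]
 [-0.063 -0.516  0.855 -0.922]
 [-0.009 -0.856 -0.517  0.601]
 [ 0.     0.     0.     1.   ]]
```

View pics/scene0.png

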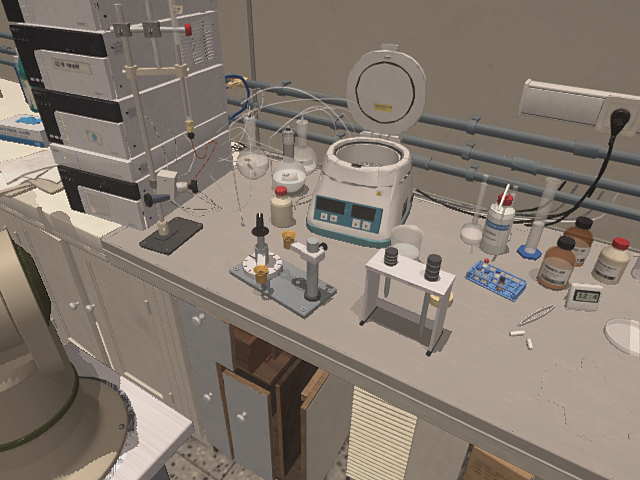

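View pics/side0.png

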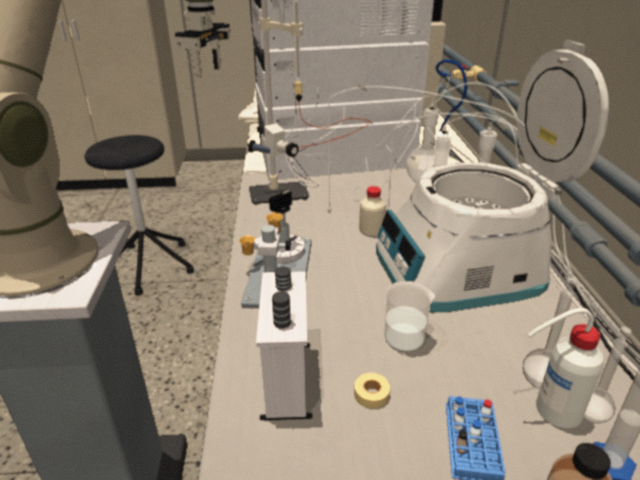

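```bash
cat > h.py <<'E'
import numpy as np,cv2,pickle
def world(s):
    K=s['camera_matrix'];z=s['range_z'];v,u=np.mgrid[:480,:640]
    p=np.dstack([(u-K[0,2])/K[0,0]*z,(v-K[1,2])/K[1,1]*z,z])
    return p@s['T'][:3,:3].T+s['T'][:3,3]
def plane(s,u,v,h):
    K=s['camera_matrix'];d=s['T'][:3,:3]@np.array([(u-K[0,2])/K[0,0],(v-K[1,2])/K[1,1],1]);c=s['T'][:3,3]
    return (c+d*(h-c[2])/d[2])
E
python3 - <<'E'
from h import *
for n,(x0,y0,x1,y1) in(("scene",(215,195,465,360)),("side",(230,180,330,430))):
    s=pickle.load(open(n+'.pkl','rb'));W=world(s);im=s['img'];hsv=cv2.cvtColor(im,cv2.COLOR_RGB2HSV)
    f=3 if n=='scene' else 2.4
    cv2.imwrite(f'pics/{n}c.png',cv2.resize(im[y0:y1,x0:x1,::-1],None,fx=f,fy=f,interpolation=cv2.INTER_CUBIC))
    roi=np.zeros((480,640),bool);roi[y0:y1,x0:x1]=1
    for nm,m in(("brass",(hsv[...,0]>10)&(hsv[...,0]<25)&(hsv[...,1]>140)&(hsv[...,2]>120)),("dark",(hsv[...,2]<75))):
        k,l,st,ce=cv2.connectedComponentsWithStats((m&roi).astype(np.uint8))
        for i in range(1,k):
            if st[i,4]<15: continue
            P=W[l==i];P=P[s['range_z'][l==i]>0]
            print(n,nm,st[i],ce[i].round(1),'med',np.median(P,0).round(3),'lo',np.percentile(P,3,axis=0).round(3),'hi',np.percentile(P,97,axis=0).round(3))
    for nm,lo,hi in(("racktop",.144,.155),("base",.009,.015)):
        m=roi&(W[...,2]>lo)&(W[...,2]<hi)&(W[...,0]<.75)
        P=W[m];
        if len(P)>20: print(n,nm,len(P),cv2.minAreaRect((P[:,:2]*1000).astype(np.float32)))
E
```

```text
scene brass [281 231  15   9  86] [288.4 234.2] med [ 0.508 -0.099  0.138] lo [ 0.493 -0.118  0.133] hi [ 0.515 -0.09   0.142]
scene brass [253 265  15  11  95] [260.3 269.3] med [ 0.45  -0.067  0.07 ] lo [ 0.434 -0.085  0.065] hi [ 0.459 -0.058  0.075]
scene dark [424 195  41  18  75] [443.3 203.4] med [ 1.046 -0.277  0.007] lo [ 1.036 -0.336  0.003] hi [ 1.054 -0.219  0.019]
scene dark [316 197  30  18 358] [330.1 205.4] med [ 0.724 -0.076  0.094] lo [ 0.716 -0.11   0.079] hi [ 0.732 -0.041  0.109]
scene dark [402 200   5  17  34] [404.1 208.3] med [ 0.85  -0.225  0.071] lo [ 0.826 -0.229  0.054] hi [ 0.87  -0.221  0.089]
scene dark [351 204  25  18 303] [362.8 212.5] med [ 0.737 -0.161  0.094] lo [ 0.73  -0.188  0.079] hi [ 0.745 -0.132  0.108]
scene dark [252 213  17  24 208] [259.7 227.5] med [ 0.502 -0.031  0.128] lo [ 0.49  -0.039  0.113] hi [ 0.529 -0.006  0.146]
scene dark [319 243   8   7  32] [323.3 245.6] med [ 0.523 -0.177  0.128] lo [ 0.52  -0.182  0.122] hi [ 0.528 -0.167  0.131]
scene dark [385 249  13  14  66] [391.1 256.9] med [ 0.508 -0.328  0.167] lo [ 0.505 -0.33
[... 1685 characters left out ...]
 [287.8 244. ] med [ 0.526 -0.181  0.126] lo [ 0.521 -0.186  0.032] hi [ 0.531 -0.011  0.131]
side dark [276 272  15  20 160] [283.4 281.1] med [ 0.518 -0.335  0.165] lo [ 0.509 -0.338  0.15 ] hi [ 0.526 -0.331  0.176]
side dark [273 299  18  29 359] [281.6 313.3] med [ 0.516 -0.415  0.173] lo [ 0.506 -0.417  0.152] hi [ 0.524 -0.411  0.193]
side dark [260 412  53   8 146] [288.2 417.2] med [ 0.519 -0.439  0.004] lo [ 0.479 -0.441  0.   ] hi [ 0.549 -0.432  0.006]
side racktop 2674 ((515.2794189453125, -223.780517578125), (68.44776916503906, 435.82611083984375), 0.18349669873714447)
side base 1814 ((529.1597900390625, -63.16015625), (190.1363067626953, 757.6153564453125), 0.9840564131736755)
```

View pics/scenec.png

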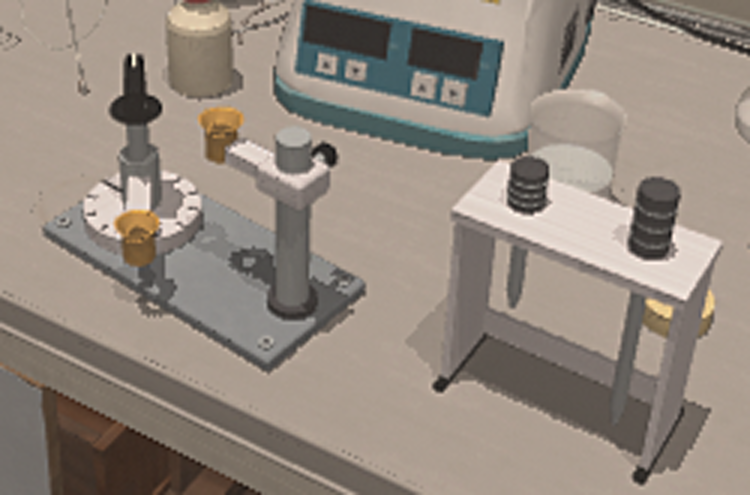

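Run:
```python
from h import *
from scipy.optimize import least_squares
def circ(P,r=None):
    f=(lambda q:np.hypot(P[:,0]-q[0],P[:,1]-q[1])-(r or q[2]))
    return least_squares(f,[*P.mean(0)[:2],.02],loss='soft_l1',f_scale=.001).x
for n in("scene","side"):
    s=pickle.load(open(n+'.pkl','rb'));W=world(s);im=s['img'];hsv=cv2.cvtColor(im,cv2.COLOR_RGB2HSV)
    ok=s['range_z']>0
    near=lambda c,r:ok&(np.hypot(W[...,0]-c[0],W[...,1]-c[1])<r)
    Z=W[...,2]
    for nm,c in(("long",(.515,-.404)),("short",(.516,-.326))):
        P=W[near(c,.02)&(Z>.154)&(Z<(.190 if nm=='long' else .173))];print(n,nm,len(P),circ(P-[0,.0,0],.012).round(4), 'maxz',W[near(c,.02)][:,2].max().round(3))
    m=(hsv[...,0]>8)&(hsv[...,0]<28)&(hsv[...,1]>110)&(hsv[...,2]>60)
    for nm,c,h in(("up",(.504,-.104),.142),("low",(.446,-.072),.075)):
        mm=(m&near(c,.03)&(abs(Z-h+.02)<.03)).astype(np.uint8)
        P=W[(mm>0)&(abs(Z-h)<.0035)];print(n,nm,len(P),circ(P,.0133).round(4))
    P=W[near((.511,-.02),.06)&(abs(Z-.028)<.003)]
    print(n,'dial',len(P),cv2.minEnclosingCircle((P[:,:2]*1000).astype(np.float32)))
    P=W[near((.52,-.075),.15)&(abs(Z-.012)<.003)]
    print(n,'plate',len(P),cv2.minAreaRect((P[:,:2]*1000).astype(np.float32)))
    P=W[near((.511,-.02),.04)&(Z>.136)&(Z<.15)]
    c,R=np.linalg.eigh(np.cov(P[:,:2].T));print(n,'bar',len(P),P.mean(0).round(4),np.arctan2(R[1,1],R[0,1]).round(3),np.sqrt(c))
    for a,b in((.10,.108),(.108,.116),(.116,.124),(.124,.136)):
        P=W[near((.511,-.02),.04)&(Z>a)&(Z<b)];print(a,len(P),P.min(0).round(3),P.max(0).round(3))
    P=W[near((.52,-.165),.03)&(Z>.04)&(Z<.1)];print(n,'post',circ(P,.012).round(4))
    for nm,c,r in(("rackplate",(.515,-.365),.09),):
        P=W[near(c,r)&(abs(Z-.149)<.004)];print(n,nm,cv2.minAreaRect((P[:,:2]*1000).astype(np.float32)))
```

```text
scene long 236 [ 0.5154 -0.4029  0.02  ] maxz 0.195
scene short 111 [ 0.5177 -0.3229  0.02  ] maxz 0.178
scene up 51 [ 0.501  -0.1046  0.02  ]
scene low 51 [ 0.445 -0.072  0.02 ]
scene dial 433 ((512.3631591796875, -21.586536407470703), 45.89179229736328)
scene plate 1977 ((503.6968994140625, -80.69480895996094), (230.64096069335938, 111.26056671142578), 82.18351745605469)
scene bar 104 [ 0.5084 -0.0243  0.1437] -2.502 [0.00416213 0.0157175 ]
0.1 7 [ 0.506 -0.029  0.1  ] [ 0.514 -0.021  0.103]
0.108 70 [ 0.494 -0.041  0.11 ] [ 0.533 -0.002  0.116]
0.116 29 [ 0.489 -0.04   0.116] [ 0.527 -0.009  0.123]
0.124 34 [ 0.489 -0.041  0.124] [ 0.498 -0.028  0.136]
scene post [ 0.5021 -0.1888  0.02  ]
scene rackplate ((515.526123046875, -362.6204833984375), (151.4817352294922, 67.4445571899414), 88.64917755126953)
side long 398 [ 0.5147 -0.4044  0.02  ] maxz 0.195
side short 185 [ 0.5171 -0.3245  0.02  ] maxz 0.178
side up 63 [ 0.5019 -0.1068  0.02  ]
side low 50 [ 0.4451 -0.0735  0.02  ]
side dial 291 ((519.2267456054688, -26.3175048828125), 44.218143463134766)
side plate 1019 ((505.47186279296875, -82.98587036132812), (228.27682495117188, 108.88162994384766), 81.80240631103516)
side bar 156 [ 0.5133 -0.0269  0.1421] -2.52 [0.00400911 0.01496092]
0.1 8 [ 0.514 -0.032  0.1  ] [ 0.522 -0.024  0.104]
0.108 75 [ 0.498 -0.042  0.111] [ 0.536 -0.011  0.116]
0.116 79 [ 0.491 -0.045  0.116] [ 0.536 -0.012  0.124]
0.124 128 [ 0.491 -0.042  0.124] [ 0.535 -0.011  0.136]
side post [ 0.4925 -0.17    0.02  ]
side rackplate ((515.8992309570312, -365.0732727050781), (153.58851623535156, 64.09406280517578), 88.19547271728516)
```

Run:
```python
from h import *
for n in("scene","side"):
    s=pickle.load(open(n+'.pkl','rb'));W=world(s);ok=s['range_z']>0
    W=W[ok]
    print(n)
    for y0 in np.arange(.0,.8,.05):
        m=(W[:,1]>=y0)&(W[:,1]<y0+.05)&(W[:,0]>.25)
        r=[]
        for a,b in((.06,.15),(.15,.25),(.25,.35),(.35,.5),(.5,.7)):
            P=W[m&(W[:,2]>a)&(W[:,2]<b)]
            r.append('-' if len(P)<4 else '%.3f(%d)'%(np.sort(P[:,0])[2],len(P)))
        print('%.2f'%y0,r)
```

```text
scene
0.00 ['0.694(95)', '0.813(227)', '0.826(438)', '0.979(834)', '1.095(115)']
0.05 ['0.685(409)', '0.970(377)', '0.706(281)', '1.092(862)', '1.096(90)']
0.10 ['0.619(673)', '0.619(578)', '0.620(655)', '1.093(859)', '1.095(59)']
0.15 ['0.527(1088)', '0.527(671)', '0.552(702)', '0.548(1302)', '0.552(227)']
0.20 ['0.435(551)', '0.439(849)', '0.551(583)', '0.462(1642)', '0.501(308)']
0.25 ['0.443(695)', '0.451(834)', '0.485(782)', '0.469(1550)', '0.473(208)']
0.30 ['0.473(925)', '0.475(1386)', '0.475(1470)', '0.475(2357)', '0.476(597)']
0.35 ['0.467(2355)', '0.468(3535)', '0.468(4188)', '0.468(6111)', '0.469(1234)']
0.40 ['0.448(655)', '0.462(910)', '0.460(1186)', '0.461(1897)', '0.462(343)']
0.45 ['0.454(502)', '0.455(801)', '0.455(989)', '0.454(1681)', '0.456(297)']
0.50 ['0.449(516)', '0.448(742)', '0.449(938)', '0.447(1623)', '0.450(263)']
0.55 ['0.443(447)', '0.442(534)', '0.443(802)', '0.440(1387)', '0.444(208)']
0.60 ['-', '-', '-', '1.096(6)', '-']
0.65 ['-', '-', '-', '-', '-']
0.70 ['-', '-', '-', '-', '-']
0.75 ['-', '-', '-', '-', '-']
side
0.00 ['0.693(201)', '0.847(127)'
[... 341 characters left out ...]
487(746)', '0.481(853)', '-']
0.30 ['0.477(660)', '0.478(1480)', '0.478(1606)', '0.478(1348)', '-']
0.35 ['0.471(3519)', '0.472(4604)', '0.472(5666)', '0.471(5953)', '-']
0.40 ['0.451(239)', '0.465(447)', '0.463(672)', '0.463(408)', '-']
0.45 ['0.457(166)', '0.459(424)', '0.459(381)', '0.458(267)', '-']
0.50 ['0.452(138)', '0.452(240)', '0.453(343)', '0.451(260)', '-']
0.55 ['0.446(89)', '0.277(224)', '0.250(771)', '0.445(202)', '-']
0.60 ['1.046(98)', '0.270(230)', '0.264(478)', '0.259(789)', '-']
0.65 ['1.047(51)', '0.318(166)', '0.319(432)', '0.273(162)', '-']
0.70 ['0.987(322)', '0.316(518)', '0.294(931)', '0.990(250)', '-']
0.75 ['1.046(74)', '1.046(94)', '1.011(189)', '1.098(72)', '-']
```

Request:
servo_tool --moves '[{"slide": [-0.1,-0.25,0.25],"dr": [0,0,0.02]},{"slide": [-0.2,-0.5,0.5],"dr": [0,0,0.04]},{"slide": [-0.3,-0.75,0.72],"dr": [0,0,0.055]},{"slide": [-0.39,-1,0.72],"dr": [0,0,0.068]}]' --grip 0

```text
time: 0.43
eef_pos: [0.2716, 0.5793, 0.2525]
tool_rot: [0.001, -0.001, 1.0, 0.002]
ft_force: [0.1, -0.4, 0.4]
grip_width: 0.0929
finger_force: 0.0
```

Request:
servo_tool --moves '[{"slide": [-0.13,-0.33,0],"dr": [0,0,0]},{"slide": [-0.26,-0.66,0],"dr": [0,0,0]},{"slide": [-0.39,-1,0],"dr": [0,0,0]}]'

```text
time: 0.68
eef_pos: [0.2399, 0.4974, 0.2492]
tool_rot: [-0.0, 0.002, 1.0, -0.0]
ft_force: [0.8, 1.2, 1.2]
grip_width: 0.0928
finger_force: 0.0
```

Request:
servo_tool --moves '[{"slide": [-0.17,-0.33,0],"dr": [0,0,0]},{"slide": [-0.33,-0.66,0],"dr": [0,0,0]},{"slide": [-0.5,-1,0],"dr": [0,0,0]}]'

```text
time: 0.93
eef_pos: [0.1998, 0.4172, 0.2492]
tool_rot: [-0.0, 0.002, 1.0, -0.0]
ft_force: [-0.8, -0.1, 0.4]
grip_width: 0.0932
finger_force: 0.0
```

Request:
servo_tool --moves '[{"slide": [0.2,-0.22,0],"dr": [0,0,0]},{"slide": [0.4,-0.44,0],"dr": [0,0,0]},{"slide": [0.625,-0.675,0],"dr": [0,0,0]}]'

```text
time: 1.18
eef_pos: [0.2501, 0.3639, 0.2497]
tool_rot: [0.0, 0.001, 1.0, 0.0]
ft_force: [0.6, -0.0, 0.3]
grip_width: 0.0926
finger_force: 0.0
```

Request:
servo_tool --moves '[{"slide": [0.22,-0.2,0],"dr": [0,0,0]},{"slide": [0.45,-0.41,0],"dr": [0,0,0]},{"slide": [0.69,-0.625,0],"dr": [0,0,0]}]'

```text
time: 1.43
eef_pos: [0.3061, 0.3138, 0.2495]
tool_rot: [0.0, 0.002, 1.0, 0.0]
ft_force: [0.1, -0.1, -0.3]
grip_width: 0.0932
finger_force: 0.0
```

Request:
servo_tool --moves '[{"slide": [0.23,-0.29,0],"dr": [0,0,0]},{"slide": [0.46,-0.58,0],"dr": [0,0,0]},{"slide": [0.69,-0.875,0],"dr": [0,0,0]}]'

```text
time: 1.68
eef_pos: [0.3613, 0.2435, 0.2494]
tool_rot: [-0.0, 0.002, 1.0, -0.0]
ft_force: [0.6, 1.2, 0.9]
grip_width: 0.0929
finger_force: 0.0
```

Request:
servo_tool --moves '[{"slide": [0.18,-0.31,0],"dr": [0,0,0]},{"slide": [0.35,-0.62,0],"dr": [0,0,0]},{"slide": [0.5,-0.94,0],"dr": [0,0,0]}]'

```text
time: 1.93
eef_pos: [0.4014, 0.1682, 0.2494]
tool_rot: [0.0, 0.002, 1.0, -0.0]
ft_force: [0.2, -0.7, -0.9]
grip_width: 0.093
finger_force: 0.0
```

Request:
servo_tool --moves '[{"slide": [0.13,-0.33,0],"dr": [0,0,0]},{"slide": [0.25,-0.66,0],"dr": [0,0,0]},{"slide": [0.375,-1,0],"dr": [0,0,0]}]'

```text
time: 2.18
eef_pos: [0.4308, 0.0882, 0.2494]
tool_rot: [-0.0, 0.002, 1.0, -0.0]
ft_force: [1.4, -0.1, -0.8]
grip_width: 0.0933
finger_force: 0.0
```

Request:
servo_tool --moves '[{"slide": [0.06,-0.09,0],"dr": [0,0,-0.0175]},{"slide": [0.12,-0.18,0],"dr": [0,0,-0.035]},{"slide": [0.18,-0.27,0],"dr": [0,0,-0.0525]},{"slide": [0.25,-0.36,0],"dr": [0,0,-0.07]},{"slide": [0.31,-0.45,0],"dr": [0,0,-0.0875]},{"slide": [0.37,-0.54,0],"dr": [0,0,-0.105]},{"slide": [0.44,-0.63,0],"dr": [0,0,-0.1225]},{"slide": [0.5,-0.7,0],"dr": [0,0,-0.14]}]'

```text
time: 2.85
eef_pos: [0.4708, 0.0329, 0.2494]
tool_rot: [-0.0, 0.43, 0.903, -0.0]
ft_force: [0.3, -0.4, 0.2]
grip_width: 0.093
finger_force: 0.0
```

Request:
servo_tool --moves '[{"slide": [0.06,-0.09,0],"dr": [0,0,-0.0175]},{"slide": [0.12,-0.18,0],"dr": [0,0,-0.035]},{"slide": [0.18,-0.27,0],"dr": [0,0,-0.0525]},{"slide": [0.25,-0.36,0],"dr": [0,0,-0.07]},{"slide": [0.31,-0.45,0],"dr": [0,0,-0.0875]},{"slide": [0.37,-0.54,0],"dr": [0,0,-0.105]},{"slide": [0.44,-0.6,0],"dr": [0,0,-0.1225]},{"slide": [0.5,-0.68,0],"dr": [0,0,-0.14]}]'

```text
time: 3.52
eef_pos: [0.5108, -0.021, 0.2493]
tool_rot: [-0.0, 0.773, 0.634, -0.0]
ft_force: [0.4, 0.5, 0.1]
grip_width: 0.0931
finger_force: 0.0
```

Request:
servo_tool --moves '[{"slide": [0,0,0],"dr": [0,0,-0.0175]},{"slide": [0,0,0],"dr": [0,0,-0.035]},{"slide": [0,0,0],"dr": [0,0,-0.0525]},{"slide": [0,0,0],"dr": [0,0,-0.07]},{"slide": [0,0,0],"dr": [0,0,-0.0875]},{"slide": [0,0,0],"dr": [0,0,-0.105]},{"slide": [0,0,0],"dr": [0,0,-0.1185]},{"slide": [0,0,0],"dr": [0,0,-0.1185]}]'

```text
time: 4.18
eef_pos: [0.5106, -0.0207, 0.2492]
tool_rot: [0.0, 0.951, 0.31, -0.0]
ft_force: [0.5, 0.7, -0.5]
grip_width: 0.0927
finger_force: 0.0
```

Run:
```python
from plant import *
import cv2,numpy as np,pickle
o=get_obs();print({k:np.round(o[k],4) for k in('joint_pos','eef_pos','tool_rot')})
s=snapshot("wrist");s['obs']=o;pickle.dump(s,open('w1.pkl','wb'));cv2.imwrite('pics/w1.png',s['img'][:,:,::-1]);print(s['camera_matrix'],s['hand_eye'].round(4))
```

```text
{'joint_pos': array([-0.6085,  0.3278,  0.7177,  2.0443, -0.2809,  0.8669, -0.6732]), 'eef_pos': array([ 0.5106, -0.0207,  0.2492]), 'tool_rot': array([ 1.000e-04,  9.507e-01,  3.102e-01, -4.000e-04])}
[[371.64829954   0.         316.65435266]
 [  0.         371.64829954 239.88154641]
 [  0.           0.           1.        ]] [[-2.000e-04 -9.676e-01 -2.526e-01  6.910e-02]
 [ 1.000e+00 -1.000e-04 -2.000e-04  1.000e-04]
 [ 2.000e-04 -2.526e-01  9.676e-01 -1.932e-01]
 [ 0.000e+00  0.000e+00  0.000e+00  1.000e+00]]
```

View pics/w1.png

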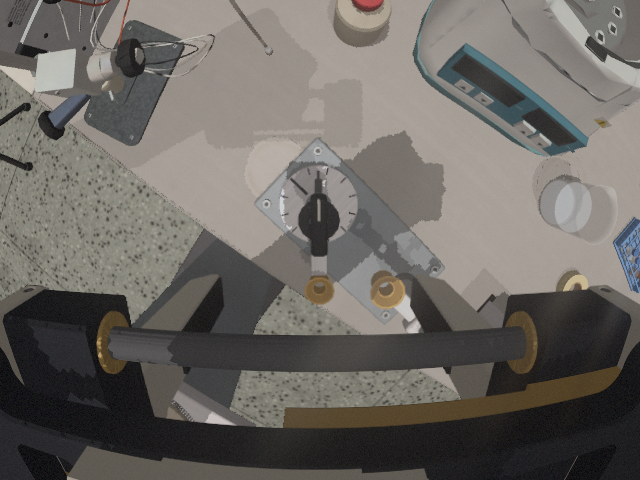

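```bash
cat >> h.py <<'E'
from scipy.spatial.transform import Rotation as Ro
from scipy.optimize import least_squares
def wworld(s):
    K=s['camera_matrix'];z=s['range_z'];v,u=np.mgrid[:480,:640]
    a=u-K[0,2];b=v-K[1,2];r=np.hypot(a,b)+1e-9;t=np.tan(np.minimum(r/K[0,0],1.4))
    p=np.dstack([a/r*t*z,b/r*t*z,z]);H=s['hand_eye'];p=p@H[:3,:3].T+H[:3,3]
    q=s['obs']['tool_rot'];return Ro.from_quat([q[1],q[2],q[3],q[0]]).apply(p.reshape(-1,3)).reshape(p.shape)+s['obs']['eef_pos']
def circ(P,r):
    return least_squares(lambda q:np.hypot(P[:,0]-q[0],P[:,1]-q[1])-r,P.mean(0)[:2],loss='soft_l1',f_scale=.001).x
def wmeas(s):
    W=wworld(s);hsv=cv2.cvtColor(s['img'],cv2.COLOR_RGB2HSV);Z=W[...,2];ok=s['range_z']>0
    near=lambda c,r:ok&(np.hypot(W[...,0]-c[0],W[...,1]-c[1])<r)
    return W,hsv,Z,near
E
python3 - <<'E'
from h import *
s=pickle.load(open('w1.pkl','rb'));W,hsv,Z,near=wmeas(s)
m=(hsv[...,0]>8)&(hsv[...,0]<28)&(hsv[...,1]>90)&(hsv[...,2]>60)
for nm,c,h in(("up",(.5015,-.106),.142),("low",(.445,-.073),.075)):
    M=m&near(c,.03)&(abs(Z-h)<.004);P=W[M];print(nm,len(P),cv2.minEnclosingCircle((P[:,:2]*1000).astype(np.float32)),np.median(P[:,2]))
M=near((.513,-.022),.035)&(Z>.138);P=W[M];c,R=np.linalg.eigh(np.cov(P[:,:2].T));print('bar',cv2.minAreaRect((P[:,:2]*1000).astype(np.float32)),np.arctan2(R[1,1],R[0,1]),np.median(P[:,2]))
P=W[near((.513,-.022),.06)&(abs(Z-.028)<.003)];print('dial',cv2.minEnclosingCircle((P[:,:2]*1000).astype(np.float32)))
P=W[near((.5045,-.08),.14)&(abs(Z-.012)<.003)];print('plate',cv2.minAreaRect((P[:,:2]*1000).astype(np.float32)))
P=W[near((.513,-.022),.035)&(Z>.1)&(Z<.12)];print('disc',cv2.minEnclosingCircle((P[:,:2]*1000).astype(np.float32)),np.percentile(P[:,2],[5,50,95]))
E
```

```text
up 479 ((500.9507751464844, -104.5525131225586), 16.09832763671875) 0.14140409481292548
low 328 ((444.8616638183594, -71.60842895507812), 15.789570808410645) 0.07442940223201666
bar ((523.8096313476562, -20.70478057861328), (57.88632583618164, 51.59858703613281), 64.3801040649414) 2.1723665678154886 0.3943807502899497
dial ((513.016845703125, -20.888931274414062), 45.28474426269531)
plate ((504.6398620605469, -79.66343688964844), (229.6556854248047, 111.21409606933594), 81.75662231445312)
disc ((515.9095458984375, -18.63699722290039), 21.71050262451172) [0.11518821 0.11645918 0.11777165]
```

Request:
servo_tool --moves '[{"slide": [0.03,-0.01,-0.3],"dr": [0,0,0]},{"slide": [0.03,-0.01,-0.6],"dr": [0,0,0]},{"slide": [0.03,-0.01,-0.9],"dr": [0,0,0]},{"slide": [0.03,-0.01,-1],"dr": [0,0,0]}]'

```text
time: 4.57
eef_pos: [0.5116, -0.0213, 0.167]
tool_rot: [-0.0, 0.95, 0.313, -0.002]
ft_force: [0.4, -0.3, -0.6]
grip_width: 0.0926
finger_force: 0.0
```

Request:
servo_tool --moves '[{"slide": [0,0,-0.2],"dr": [0,0,0]},{"slide": [0,0,-0.4],"dr": [0,0,0]},{"slide": [0,0,-0.55],"dr": [0,0,0]},{"slide": [0,0,-0.61],"dr": [0,0,0]},{"slide": [0,0,-0.61],"dr": [0,0,0]}]'

```text
time: 4.98
eef_pos: [0.5129, -0.0218, 0.1203]
tool_rot: [-0.0, 0.95, 0.312, -0.001]
ft_force: [0.6, 0.6, -0.2]
grip_width: 0.0931
finger_force: 0.0
```

Request:
servo_tool --moves '[{"slide": [0,0,0],"dr": [0,0,0]},{"slide": [0,0,0],"dr": [0,0,0]},{"slide": [0,0,0],"dr": [0,0,0]},{"slide": [0,0,0],"dr": [0,0,0]},{"slide": [0,0,0],"dr": [0,0,0]},{"slide": [0,0,0],"dr": [0,0,0]},{"slide": [0,0,0],"dr": [0,0,0]},{"slide": [0,0,0],"dr": [0,0,0]}]' --grip 1 --newtons 25

```text
time: 5.65
eef_pos: [0.5132, -0.0216, 0.1208]
tool_rot: [0.0, 0.95, 0.312, 0.0]
ft_force: [0.4, -0.0, 0.3]
grip_width: 0.0442
finger_force: 0.0
```

Request:
servo_tool --moves '[{"slide": [0,0,0],"dr": [0,0,0]},{"slide": [0,0,0],"dr": [0,0,0]},{"slide": [0,0,0],"dr": [0,0,0]},{"slide": [0,0,0],"dr": [0,0,0]},{"slide": [0,0,0],"dr": [0,0,0]},{"slide": [0,0,0],"dr": [0,0,0]},{"slide": [0,0,0],"dr": [0,0,0]},{"slide": [0,0,0],"dr": [0,0,0]}]'

```text
time: 6.32
eef_pos: [0.5132, -0.0217, 0.1207]
tool_rot: [0.0, 0.95, 0.312, -0.0]
ft_force: [1.0, 0.5, -0.4]
grip_width: 0.0005
finger_force: 0.0
```

Run:
```python
from plant import *
from h import *
o=get_obs()
s=snapshot("wrist");s['obs']=o;pickle.dump(s,open('w2.pkl','wb'));q=snapshot('scene');r=snapshot('side')
a=cv2.resize(s['img'][60:420,100:540],(400,330));b=cv2.resize(q['img'][160:320,180:380],(400,330),interpolation=2);c=cv2.resize(r['img'][140:300,220:420],(400,250),interpolation=2)
im=np.zeros((580,800,3),np.uint8);im[:330,:400]=a;im[:330,400:]=b;im[330:,:400]=c
cv2.imwrite('pics/m2.png',im[:,:,::-1])
```

```text
(no output)
```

View pics/m2.png

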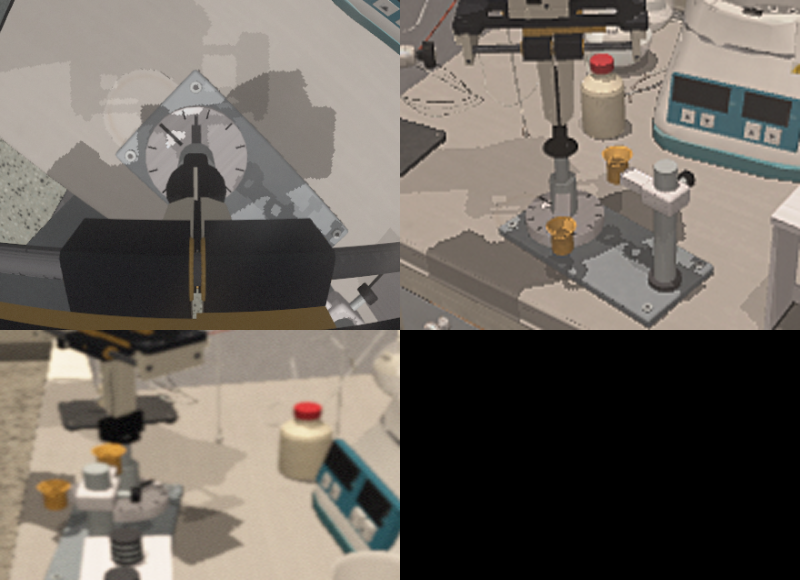

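Run:
```python
from plant import *
from h import *
o=get_obs();print(o['grip_width'],o['finger_force'],o['eef_pos'],o['ft_force'])
s=pickle.load(open('w2.pkl','rb'));W=wworld(s)
print(s['img'][290:240:-6,270:360:6].mean(-1).astype(int))
print((W[290:240:-6,270:360:6,2]*1000).astype(int))
cv2.imwrite('pics/m3.png',cv2.resize(s['img'][150:330,220:410,::-1],None,fx=3.3,fy=3.3,interpolation=2))
```

```text
0.0007312833337810779 0.0 [ 0.51315232 -0.02163806  0.12072073] [-0.79770787  0.34055983  0.0381935 ]
[[121 119 110 107 105 104 105  93  35 103 102 103 103 102 107]
 [119 120 117 104 103 105 105  98  39 104 104 104 103 102 112]
 [118 120 110  45  57 107 103  98  40 107 104  93  50 112 114]
 [119 115 135  36  43  40  41  56  48  37  44  36  42  88 115]
 [113 157  55  37  42  45  37  58  46  40  38  42  47  72 159]
 [161 160 158  46  45  39  44  68  44  38  43  36  40 161 159]
 [160 160 162  44  44  45  43  68  47  41  45  42  43 160 161]
 [158 161 159 146  44  43  43  72  39  43  42  42 142 163 159]
 [158 160 162 160 160  48  42  61  45  45  47  94 163 158 162]]
[[  0   0 165 166 166 166 166 166 163 166 166 166 165 165  12]
 [  1   0   0 161 160 160 160 160 155 160 160 160 160 159  12]
 [  1   1  13 116 116 150 151 151 148 152 149 152 117  11  13]
 [  0  11  28 117 116 117 146 146 147 146 115 116 116 116  12]
 [ 12  28  28 116 117 116 146 147 146 145 117 117 115 116  26]
 [ 29  28  28 116 115 116 146 146 146 146 117 117 116  28  28]
 [ 28  29  29 117 116 117 147 147 145 146 116 117 116  28  28]
 [ 27  28  27  29 116 117 146 146 147 146 116 116  27  28  27]
 [ 27  28  29  29  28 117 146 144 146 146 117  75  29  28  28]]
```

View pics/m3.png

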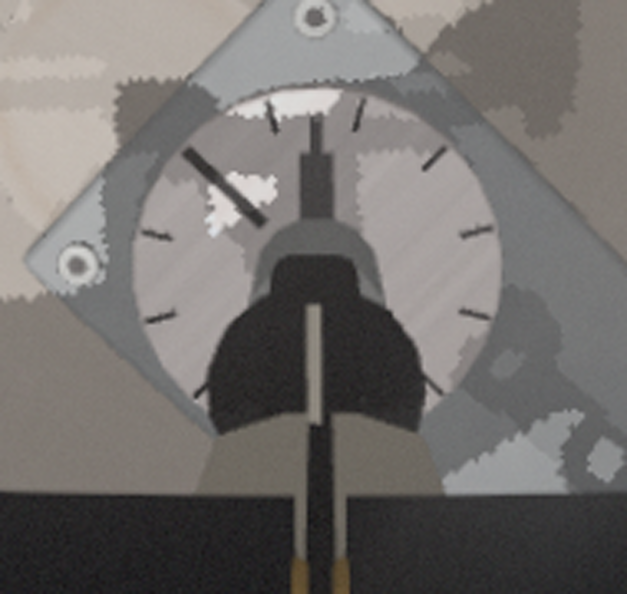

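Run:
```python
from plant import *
from h import *
for n in('scene','side'):
    s=snapshot(n);W=world(s);g=s['img'].astype(int)
    m=(s['range_z']>0)&(np.hypot(W[...,0]-.513,W[...,1]+.0216)<.045)&(W[...,2]>.09)&(W[...,2]<.22)
    for a in np.arange(.1,.22,.006):
        k=m&(W[...,2]>=a)&(W[...,2]<a+.006)
        if k.sum()>2:
            P=W[k]-[.513,-.0216,0];u=P[:,:2]@np.array([[.59,.807],[-.807,.59]])
            print(n,a.round(3),k.sum(),'rgb',np.median(g[k],0),'along closing',u[:,0].min().round(3),u[:,0].max().round(3),'along bar',u[:,1].min().round(3),u[:,1].max().round(3))
```

```text
scene 0.1 9 rgb [107. 103.  99.] along closing -0.005 0.006 along bar -0.008 -0.002
scene 0.106 3 rgb [79. 73. 68.] along closing -0.013 0.017 along bar -0.015 0.01
scene 0.112 82 rgb [44. 40. 37.] along closing -0.018 0.017 along bar -0.026 0.02
scene 0.118 14 rgb [44.5 40.5 37. ] along closing -0.008 0.005 along bar -0.025 -0.022
scene 0.124 18 rgb [46. 41. 38.] along closing -0.008 0.005 along bar -0.025 -0.02
scene 0.13 13 rgb [45. 42. 38.] along closing -0.007 0.006 along bar -0.027 -0.021
scene 0.136 21 rgb [45. 41. 38.] along closing -0.007 0.006 along bar -0.025 -0.005
scene 0.142 42 rgb [45.  41.5 38.5] along closing -0.007 0.006 along bar -0.025 -0.001
scene 0.148 23 rgb [129. 118. 106.] along closing -0.011 0.013 along bar -0.012 -0.003
scene 0.154 32 rgb [130. 118. 106.] along closing -0.015 0.013 along bar -0.011 -0.006
scene 0.16 33 rgb [129. 118. 106.] along closing -0.014 0.013 along bar -0.013 -0.006
scene 0.166 37 rgb [129. 118. 105.] along closing -0.014 0.015 along bar -0.011 0.006
scene 0.172 39 rgb [129. 118. 106.] along closing -0.015 0.016 along bar -0.011 0.0
[... 1592 characters left out ...]
long bar -0.012 0.006
side 0.172 51 rgb [129. 117.  98.] along closing -0.015 0.02 along bar -0.012 0.007
side 0.178 47 rgb [128. 117.  99.] along closing -0.014 0.02 along bar -0.011 0.007
side 0.184 50 rgb [129. 118.  99.] along closing -0.012 0.02 along bar -0.011 0.007
side 0.19 47 rgb [128. 117.  98.] along closing -0.014 0.022 along bar -0.011 0.006
side 0.196 52 rgb [130. 119. 100.] along closing -0.016 0.022 along bar -0.013 0.007
side 0.202 47 rgb [130. 118. 100.] along closing -0.014 0.022 along bar -0.012 0.007
side 0.208 58 rgb [129.5 117.5  99. ] along closing -0.016 0.022 along bar -0.012 0.007
side 0.214 33 rgb [128. 115.  97.] along closing -0.008 0.021 along bar -0.011 0.003
```

Request:
servo_tool --moves '[{"slide": [0,0,0],"dr": [0,0,0]},{"slide": [0,0,0],"dr": [0,0,0]},{"slide": [0,0,0],"dr": [0,0,0]},{"slide": [0,0,0],"dr": [0,0,0]},{"slide": [0,0,0],"dr": [0,0,0]},{"slide": [0,0,0],"dr": [0,0,0]},{"slide": [0,0,0],"dr": [0,0,0]},{"slide": [0,0,0],"dr": [0,0,0]}]' --grip 0.45

```text
time: 7.23
eef_pos: [0.5132, -0.0217, 0.1207]
tool_rot: [0.0, 0.95, 0.312, -0.0]
ft_force: [-0.5, -0.1, 0.2]
grip_width: 0.0481
finger_force: 0.0
```

Request:
servo_tool --moves '[{"slide": [0,0,-0.1],"dr": [0,0,0]},{"slide": [0,0,-0.2],"dr": [0,0,0]},{"slide": [0,0,-0.28],"dr": [0,0,0]},{"slide": [0,0,-0.34],"dr": [0,0,0]},{"slide": [0,0,-0.34],"dr": [0,0,0]}]'

```text
time: 7.65
eef_pos: [0.5124, -0.0218, 0.0922]
tool_rot: [-0.0, 0.95, 0.312, -0.001]
ft_force: [0.2, 0.6, -1.3]
grip_width: 0.0513
finger_force: 0.0
```

Request:
servo_tool --moves '[{"slide": [0,0,0],"dr": [0,0,0]},{"slide": [0,0,0],"dr": [0,0,0]},{"slide": [0,0,0],"dr": [0,0,0]},{"slide": [0,0,0],"dr": [0,0,0]},{"slide": [0,0,0],"dr": [0,0,0]},{"slide": [0,0,0],"dr": [0,0,0]},{"slide": [0,0,0],"dr": [0,0,0]},{"slide": [0,0,0],"dr": [0,0,0]}]' --grip 1

```text
time: 8.32
eef_pos: [0.5128, -0.0211, 0.0937]
tool_rot: [-0.001, 0.95, 0.312, -0.0]
ft_force: [-2.4, 3.3, 5.3]
grip_width: 0.0138
finger_force: 25.0
```

Request:
servo_tool --moves '[{"slide": [0,0,0],"dr": [0,0,0.0165]},{"slide": [0,0,0],"dr": [0,0,0.033]},{"slide": [0,0,0],"dr": [0,0,0.0495]},{"slide": [0,0,0],"dr": [0,0,0.066]},{"slide": [0,0,0],"dr": [0,0,0.0825]},{"slide": [0,0,0],"dr": [0,0,0.099]},{"slide": [0,0,0],"dr": [0,0,0.1155]},{"slide": [0,0,0],"dr": [0,0,0.1265]}]'

```text
time: 8.98
eef_pos: [0.5135, -0.0214, 0.0937]
tool_rot: [0.0, 0.754, 0.657, 0.0]
ft_force: [0.6, 2.1, 2.0]
grip_width: 0.014
finger_force: 25.0
```

Request:
servo_tool --moves '[{"slide": [0,0,0],"dr": [0,0,0]},{"slide": [0,0,0],"dr": [0,0,0]},{"slide": [0,0,0],"dr": [0,0,0]}]'

```text
time: 9.23
eef_pos: [0.5135, -0.0214, 0.0936]
tool_rot: [0.0, 0.756, 0.654, 0.0]
ft_force: [1.2, 2.0, 3.5]
grip_width: 0.0139
finger_force: 25.0
```

Run:
```python
from plant import *
from h import *
o=get_obs();a=np.arctan2(o['tool_rot'][2],o['tool_rot'][1]);print(2*a-np.pi/2,o['joint_pos'].round(3))
for n in('scene','side'):
    s=snapshot(n);W=world(s);hsv=cv2.cvtColor(s['img'],cv2.COLOR_RGB2HSV);Z=W[...,2]
    m=(hsv[...,0]>8)&(hsv[...,0]<28)&(hsv[...,1]>110)&(hsv[...,2]>60)&(np.hypot(W[...,0]-.5,W[...,1]+.1)<.05)
    for h in(.142,.075):
        P=W[m&(abs(Z-h)<.0035)];
        if len(P)>5: print(n,h,len(P),circ(P,.0133).round(4))
s=snapshot('wrist');s['obs']=o;W,hsv,Z,near=wmeas(s)
pickle.dump(s,open('w3.pkl','wb'))
cv2.imwrite('pics/w3.png',cv2.resize(s['img'][100:340,160:460,::-1],None,fx=2.4,fy=2.4,interpolation=2))
```

```text
-0.14395018725136932 [-0.26   0.511  0.272  2.181 -0.287  0.482  0.09 ]
scene 0.142 47 [ 0.5011 -0.1054]
scene 0.075 48 [ 0.5006 -0.1051]
side 0.142 58 [ 0.5021 -0.107 ]
side 0.075 7 [ 0.5009 -0.1099]
```

View pics/w3.png

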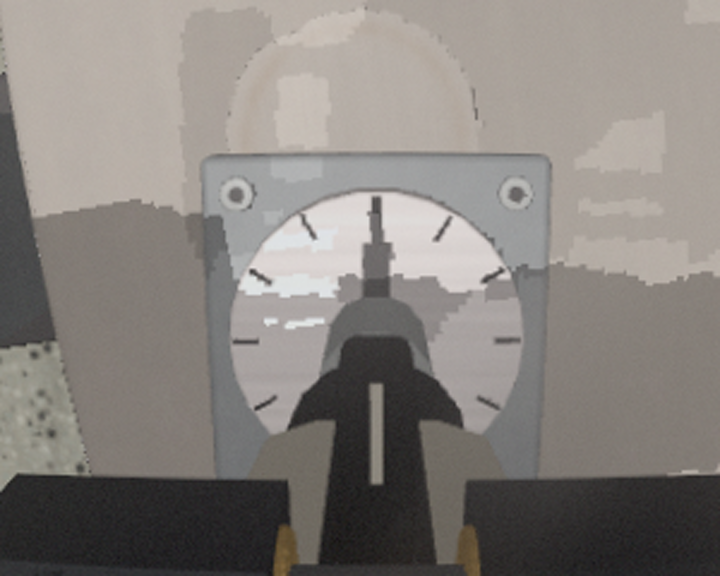

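Request:
servo_tool --moves '[{"slide": [0,0,0],"dr": [0,0,0]},{"slide": [0,0,0],"dr": [0,0,0]},{"slide": [0,0,0],"dr": [0,0,0]},{"slide": [0,0,0],"dr": [0,0,0]},{"slide": [0,0,0],"dr": [0,0,0]},{"slide": [0,0,0],"dr": [0,0,0]},{"slide": [0,0,0],"dr": [0,0,0]}]' --grip 0.45

```text
time: 9.97
eef_pos: [0.5131, -0.0217, 0.0935]
tool_rot: [0.0, 0.755, 0.655, -0.0]
ft_force: [-0.4, 1.1, -0.4]
grip_width: 0.0504
finger_force: 0.0
```

Request:
servo_tool --moves '[{"slide": [0,0,0.15],"dr": [0,0,0]},{"slide": [0,0,0.3],"dr": [0,0,0]},{"slide": [0,0,0.5],"dr": [0,0,0]},{"slide": [0,0,0.75],"dr": [0,0,0]},{"slide": [0,0,1],"dr": [0,0,0]}]'

```text
time: 10.38
eef_pos: [0.5128, -0.0218, 0.1741]
tool_rot: [-0.0, 0.755, 0.655, -0.0]
ft_force: [0.3, -0.1, -1.0]
grip_width: 0.0513
finger_force: 0.0
```

Request:
servo_tool --moves '[{"slide": [0,0,0.3],"dr": [0,0,0]},{"slide": [0,0,0.58],"dr": [0,0,0]},{"slide": [0,-0.3,0.58],"dr": [0,0,0]},{"slide": [0,-0.65,0.58],"dr": [0,0,0]},{"slide": [0,-0.98,0.58],"dr": [0,0,0]}]' --grip 0.2

```text
time: 10.8
eef_pos: [0.5133, -0.1006, 0.2205]
tool_rot: [0.0, 0.755, 0.656, 0.0]
ft_force: [0.2, 0.0, -0.1]
grip_width: 0.0739
finger_force: 0.0
```

Run:
```python
from plant import *
from h import *
o=get_obs()
s=snapshot('wrist');s['obs']=o;W,hsv,Z,near=wmeas(s);pickle.dump(s,open('w4.pkl','wb'))
m=(hsv[...,0]>8)&(hsv[...,0]<28)&(hsv[...,1]>90)&(hsv[...,2]>60)
for h in(.142,.075):
    P=W[m&near((.501,-.105),.04)&(abs(Z-h)<.004)]
    if len(P)>5: print(h,len(P),cv2.minEnclosingCircle((P[:,:2]*1000).astype(np.float32)))
P=W[near((.513,-.0216),.04)&(Z>.14)&(Z<.152)]
print('bar',cv2.minAreaRect((P[:,:2]*1000).astype(np.float32)))
s=snapshot('scene');W=world(s);hsv=cv2.cvtColor(s['img'],cv2.COLOR_RGB2HSV);Z=W[...,2]
m=(hsv[...,0]>8)&(hsv[...,0]<28)&(hsv[...,1]>110)&(hsv[...,2]>60)&(np.hypot(W[...,0]-.5,W[...,1]+.1)<.05)
for h in(.142,.075):
    P=W[m&(abs(Z-h)<.0035)]
    if len(P)>5: print(h,circ(P,.0133).round(4))
P=W[(np.hypot(W[...,0]-.513,W[...,1]+.0216)<.04)&(Z>.115)&(Z<.152)]
print('bar',cv2.minAreaRect((P[:,:2]*1000).astype(np.float32)))
```

```text
0.142 739 ((501.0285339355469, -104.74182891845703), 16.051429748535156)
0.075 325 ((500.98101806640625, -105.44662475585938), 15.91369342803955)
bar ((513.139892578125, -20.997478485107422), (49.73507308959961, 13.788622856140137), 81.8827896118164)
0.142 [ 0.5005 -0.105 ]
0.075 [ 0.5008 -0.1055]
bar ((506.4320983886719, -20.096282958984375), (51.91109085083008, 25.705455780029297), 81.97440338134766)
```

Request:
servo_tool --moves '[{"slide": [0,-0.3,0.1],"dr": [0,0,0]},{"slide": [0,-0.65,0.15],"dr": [0,0,0]},{"slide": [0,-1,0.2],"dr": [0,0,0]}]'

```text
time: 11.15
eef_pos: [0.5133, -0.1799, 0.2361]
tool_rot: [-0.0, 0.755, 0.656, 0.0]
ft_force: [0.0, -0.1, 0.2]
grip_width: 0.0744
finger_force: 0.0
```

Request:
servo_tool --moves '[{"slide": [0,-0.33,0],"dr": [0,0,0]},{"slide": [0,-0.66,0],"dr": [0,0,0]},{"slide": [0,-1,0],"dr": [0,0,0]}]'

```text
time: 11.4
eef_pos: [0.5132, -0.2603, 0.2358]
tool_rot: [-0.0, 0.755, 0.656, 0.0]
ft_force: [1.0, 0.1, 0.2]
grip_width: 0.0746
finger_force: 0.0
```

Request:
servo_tool --moves '[{"slide": [0,-0.33,0],"dr": [0,0,0]},{"slide": [0,-0.66,0],"dr": [0,0,0]},{"slide": [0,-1,0],"dr": [0,0,0]}]'

```text
time: 11.65
eef_pos: [0.5133, -0.3403, 0.2357]
tool_rot: [-0.0, 0.755, 0.656, 0.0]
ft_force: [0.5, -0.6, -0.3]
grip_width: 0.0743
finger_force: 0.0
```

Request:
servo_tool --moves '[{"slide": [0.01,-0.4,0],"dr": [0,0,0]},{"slide": [0.02,-0.78,0],"dr": [0,0,0]},{"slide": [0.02,-0.78,0],"dr": [0,0,0]}]'

```text
time: 11.9
eef_pos: [0.5135, -0.4082, 0.2358]
tool_rot: [0.001, 0.757, 0.653, -0.001]
ft_force: [-0.6, -0.3, 0.5]
grip_width: 0.0741
finger_force: 0.0
```

Run:
```python
from plant import *
from h import *
o=get_obs();print(o['eef_pos'],o['joint_pos'].round(2))
s=snapshot('wrist');s['obs']=o;W,hsv,Z,near=wmeas(s);pickle.dump(s,open('w5.pkl','wb'))
for c,h in(((.515,-.4037),.194),((.517,-.324),.177)):
    P=W[near(c,.02)&(abs(Z-h)<.004)];print(len(P),np.median(P[:,2]),cv2.minEnclosingCircle((P[:,:2]*1000).astype(np.float32)))
```

```text
[ 0.51351481 -0.40815933  0.23578557] [ 0.31  0.5   0.42  1.74 -0.24  0.95  0.67]
983 0.19440581472718857 ((514.6213989257812, -403.3770446777344), 11.953405380249023)
925 0.17741015193372006 ((516.4955444335938, -323.69171142578125), 11.931123733520508)
```

Request:
servo_tool --moves '[{"slide": [0,0,-0.15],"dr": [0,0,0]},{"slide": [0,0,-0.3],"dr": [0,0,0]},{"slide": [0,0,-0.3],"dr": [0,0,0]}]'

```text
time: 12.2
eef_pos: [0.5142, -0.3994, 0.2087]
tool_rot: [-0.002, 0.755, 0.656, -0.0]
ft_force: [-0.3, 0.5, -0.7]
grip_width: 0.0745
finger_force: 0.0
```

Request:
servo_tool --moves '[{"slide": [0,0,0],"dr": [0,0,0]},{"slide": [0,0,0],"dr": [0,0,0]},{"slide": [0,0,0],"dr": [0,0,0]},{"slide": [0,0,0],"dr": [0,0,0]},{"slide": [0,0,0],"dr": [0,0,0]},{"slide": [0,0,0],"dr": [0,0,0]}]'

```text
time: 12.7
eef_pos: [0.5149, -0.4025, 0.2122]
tool_rot: [0.0, 0.755, 0.655, 0.0]
ft_force: [1.3, 0.6, -0.2]
grip_width: 0.0746
finger_force: 0.0
```

Request:
servo_tool --moves '[{"slide": [0,-0.01,-0.2],"dr": [0,0,0]},{"slide": [0,-0.01,-0.4],"dr": [0,0,0]},{"slide": [0,-0.01,-0.6],"dr": [0,0,0]},{"slide": [0,-0.01,-0.8],"dr": [0,0,0]}]'

```text
time: 13.03
eef_pos: [0.5149, -0.4033, 0.1475]
tool_rot: [0.0, 0.755, 0.655, 0.0]
ft_force: [-0.5, -0.3, -0.6]
grip_width: 0.0746
finger_force: 0.0
```

Request:
servo_tool --moves '[{"slide": [0,0,-0.1],"dr": [0,0,0]},{"slide": [0,0,-0.2],"dr": [0,0,0]},{"slide": [0,0,-0.26],"dr": [0,0,0]},{"slide": [0,0,-0.26],"dr": [0,0,0]},{"slide": [0,0,-0.26],"dr": [0,0,0]}]'

```text
time: 13.45
eef_pos: [0.5149, -0.4035, 0.1275]
tool_rot: [0.0, 0.755, 0.655, 0.0]
ft_force: [0.1, -0.4, -0.5]
grip_width: 0.0745
finger_force: 0.0
```

Request:
servo_tool --moves '[{"slide": [0,0,0],"dr": [0,0,0]},{"slide": [0,0,0],"dr": [0,0,0]},{"slide": [0,0,0],"dr": [0,0,0]},{"slide": [0,0,0],"dr": [0,0,0]},{"slide": [0,0,0],"dr": [0,0,0]},{"slide": [0,0,0],"dr": [0,0,0]},{"slide": [0,0,0],"dr": [0,0,0]},{"slide": [0,0,0],"dr": [0,0,0]}]' --grip 1 --newtons 40

```text
time: 14.12
eef_pos: [0.5148, -0.4032, 0.1271]
tool_rot: [-0.0, 0.755, 0.655, -0.0]
ft_force: [0.2, -0.2, 0.3]
grip_width: 0.0259
finger_force: 0.0
```

Close to contact; let the grip build, then lift.

Request:
servo_tool --moves '[{"slide": [0,0,0],"dr": [0,0,0]},{"slide": [0,0,0],"dr": [0,0,0]},{"slide": [0,0,0],"dr": [0,0,0]},{"slide": [0,0,0],"dr": [0,0,0]}]'

```text
time: 14.45
eef_pos: [0.5148, -0.4033, 0.1271]
tool_rot: [0.0, 0.755, 0.655, -0.0]
ft_force: [0.2, -1.0, -0.5]
grip_width: 0.0234
finger_force: 40.0
```

Request:
servo_tool --moves '[{"slide": [0,0,0.1],"dr": [0,0,0]},{"slide": [0,0,0.25],"dr": [0,0,0]},{"slide": [0,0,0.4],"dr": [0,0,0]},{"slide": [0,0,0.55],"dr": [0,0,0]},{"slide": [0,0,0.7],"dr": [0,0,0]},{"slide": [0,0,0.85],"dr": [0,0,0]},{"slide": [0,0,1],"dr": [0,0,0]}]'

```text
time: 15.03
eef_pos: [0.5148, -0.4033, 0.2088]
tool_rot: [0.0, 0.755, 0.655, 0.0]
ft_force: [-0.4, -0.3, -1.2]
grip_width: 0.0234
finger_force: 40.0
```

Request:
servo_tool --moves '[{"slide": [0,0,0.2],"dr": [0,0,0]},{"slide": [0,0,0.4],"dr": [0,0,0]},{"slide": [0,0,0.6],"dr": [0,0,0]},{"slide": [0,0,0.8],"dr": [0,0,0]},{"slide": [0,0,1],"dr": [0,0,0]}]'

```text
time: 15.45
eef_pos: [0.5145, -0.4032, 0.2888]
tool_rot: [0.0, 0.755, 0.655, 0.0]
ft_force: [-0.2, -0.5, -0.7]
grip_width: 0.0236
finger_force: 40.0
```

Request:
servo_tool --moves '[{"slide": [0,0,0.15],"dr": [0,0,0]},{"slide": [0,0,0.25],"dr": [0,0,0]},{"slide": [0,0,0.25],"dr": [0,0,0]},{"slide": [0,0,0.25],"dr": [0,0,0]}]'

```text
time: 15.78
eef_pos: [0.5147, -0.4031, 0.3071]
tool_rot: [0.0, 0.755, 0.655, 0.0]
ft_force: [0.0, -0.1, -3.6]
grip_width: 0.0235
finger_force: 40.0
```

```bash
cat > rod.py <<'E'
from plant import *
from h import *
o=get_obs();e=o['eef_pos'];print('eef',e.round(4),o['time'],o['finger_force'])
L=[]
for n in('scene','side'):
    s=snapshot(n);W=world(s);Z=W[...,2];pz=e[2]-.123
    m=(s['range_z']>0)&(np.hypot(W[...,0]-e[0],W[...,1]-e[1])<.03)&(Z>pz-.01)&(Z<pz+.14)
    print(n,'n',m.sum(),'minz',np.sort(Z[m])[:3].round(4))
    for a in(.02,.06,.10):
        P=W[m&(Z>pz+a)&(Z<pz+a+.03)]
        if len(P)>8:print('  ',a+.015,len(P),(circ(P,.005)-e[:2]).round(4))
E
python3 rod.py
```

```text
eef [ 0.5147 -0.4031  0.3071] 15.7833 39.999327063560486
scene n 439 minz [0.1847 0.1855 0.186 ]
   0.035 89 [0.0002 0.0005]
   0.075 97 [0.0005 0.0004]
   0.115 104 [0.0001 0.0005]
side n 771 minz [0.1822 0.1835 0.1838]
   0.035 157 [-0.0004 -0.0011]
   0.075 174 [-0.0006 -0.001 ]
   0.115 191 [-0.0005 -0.0012]
```

Request:
servo_tool --moves '[{"slide": [-0.01,0.15,0],"dr": [0,0,0]},{"slide": [-0.02,0.35,0],"dr": [0,0,0]},{"slide": [-0.03,0.55,0],"dr": [0,0,0]},{"slide": [-0.04,0.75,0],"dr": [0,0,0]},{"slide": [-0.04,0.95,0],"dr": [0,0,0]}]'

```text
time: 16.3
eef_pos: [0.5112, -0.3246, 0.3066]
tool_rot: [-0.001, 0.755, 0.656, 0.0]
ft_force: [0.4, -0.1, -1.5]
grip_width: 0.0231
finger_force: 40.0
```

Request:
servo_tool --moves '[{"slide": [-0.01,0.25,0],"dr": [0,0,0]},{"slide": [-0.02,0.5,0],"dr": [0,0,0]},{"slide": [-0.03,0.75,0],"dr": [0,0,0]},{"slide": [-0.04,1,0],"dr": [0,0,0]}]'

```text
time: 16.63
eef_pos: [0.5078, -0.2444, 0.3067]
tool_rot: [-0.001, 0.755, 0.656, 0.0]
ft_force: [0.5, -0.4, -2.1]
grip_width: 0.024
finger_force: 40.0
```

Request:
servo_tool --moves '[{"slide": [-0.01,0.25,0],"dr": [0,0,0]},{"slide": [-0.02,0.5,0],"dr": [0,0,0]},{"slide": [-0.03,0.75,0],"dr": [0,0,0]},{"slide": [-0.04,1,0],"dr": [0,0,0]}]'

```text
time: 16.97
eef_pos: [0.5043, -0.1646, 0.3068]
tool_rot: [-0.0, 0.755, 0.656, -0.0]
ft_force: [-0.4, 0.4, -2.4]
grip_width: 0.0233
finger_force: 40.0
```

Request:
servo_tool --moves '[{"slide": [-0.02,0.25,0],"dr": [0,0,0]},{"slide": [-0.04,0.45,0],"dr": [0,0,0]},{"slide": [-0.05,0.6,0],"dr": [0,0,0]},{"slide": [-0.05,0.7,0],"dr": [0,0,0]},{"slide": [-0.05,0.77,0],"dr": [0,0,0]},{"slide": [-0.05,0.77,0],"dr": [0,0,0]},{"slide": [-0.05,0.77,0],"dr": [0,0,0]},{"slide": [-0.05,0.77,0],"dr": [0,0,0]}]'

```text
time: 17.63
eef_pos: [0.5011, -0.1063, 0.3071]
tool_rot: [0.0, 0.756, 0.655, -0.0]
ft_force: [0.1, -0.4, -1.9]
grip_width: 0.0233
finger_force: 40.0
```

Request:
servo_tool --moves '[{"slide": [0,0,0],"dr": [0,0,0]},{"slide": [0,0,0],"dr": [0,0,0]},{"slide": [0,0,0],"dr": [0,0,0]},{"slide": [0,0,0],"dr": [0,0,0]}]'

```text
time: 17.97
eef_pos: [0.5011, -0.106, 0.3071]
tool_rot: [0.0, 0.756, 0.655, -0.0]
ft_force: [-0.2, 0.1, -2.2]
grip_width: 0.0235
finger_force: 40.0
```

```bash
cat >> rod.py <<'E'
    hsv=cv2.cvtColor(s['img'],cv2.COLOR_RGB2HSV)
    m=(hsv[...,0]>8)&(hsv[...,0]<28)&(hsv[...,1]>110)&(hsv[...,2]>60)&(np.hypot(W[...,0]-.5,W[...,1]+.1)<.05)
    for h in(.142,.075):
        P=W[m&(abs(Z-h)<.0035)]
        if len(P)>20: print('  bush',h,len(P),(circ(P,.0133)-e[:2]).round(4))
E
python3 rod.py
```

```text
eef [ 0.5011 -0.106   0.3071] 17.9667 39.99921977519989
scene n 341 minz [0.1837 0.1852 0.1859]
   0.035 74 [-0.0002 -0.    ]
   0.075 70 [ 0.0001 -0.0001]
   0.115 88 [-0.0001  0.0006]
  bush 0.142 46 [-0.0005  0.001 ]
  bush 0.075 50 [-0.0009  0.0009]
side n 441 minz [0.183  0.1837 0.184 ]
   0.035 90 [ 0.     -0.0016]
   0.075 97 [-0.0002 -0.0015]
   0.115 104 [-0.0001 -0.0016]
  bush 0.142 57 [ 0.0004 -0.0015]
```

Request:
servo_tool --moves '[{"slide": [0,0.006,-0.2],"dr": [0,0,0]},{"slide": [0,0.006,-0.4],"dr": [0,0,0]},{"slide": [0,0.006,-0.5],"dr": [0,0,0]},{"slide": [0,0.006,-0.55],"dr": [0,0,0]},{"slide": [0,0.006,-0.6],"dr": [0,0,0]},{"slide": [0,0.006,-0.65],"dr": [0,0,0]},{"slide": [0,0.006,-0.7],"dr": [0,0,0]}]'

```text
time: 18.65
eef_pos: [0.5015, -0.1053, 0.2513]
tool_rot: [0.0, 0.755, 0.655, 0.0]
ft_force: [0.5, -0.1, -2.9]
grip_width: 0.0236
finger_force: 40.0
```

Request:
servo_tool --moves '[{"slide": [0,0,-0.04],"dr": [0,0,0]},{"slide": [0,0,-0.08],"dr": [0,0,0]},{"slide": [0,0,-0.12],"dr": [0,0,0]},{"slide": [0,0,-0.16],"dr": [0,0,0]},{"slide": [0,0,-0.2],"dr": [0,0,0]},{"slide": [0,0,-0.24],"dr": [0,0,0]},{"slide": [0,0,-0.28],"dr": [0,0,0]},{"slide": [0,0,-0.28],"dr": [0,0,0]}]'

```text
time: 19.32
eef_pos: [0.5009, -0.1051, 0.2281]
tool_rot: [-0.0, 0.755, 0.655, -0.0]
ft_force: [-0.0, -0.0, -1.4]
grip_width: 0.0232
finger_force: 40.0
```

Request:
servo_tool --moves '[{"slide": [0,0,-0.07],"dr": [0,0,0]},{"slide": [0,0,-0.14],"dr": [0,0,0]},{"slide": [0,0,-0.21],"dr": [0,0,0]},{"slide": [0,0,-0.28],"dr": [0,0,0]},{"slide": [0,0,-0.35],"dr": [0,0,0]},{"slide": [0,0,-0.42],"dr": [0,0,0]},{"slide": [0,0,-0.48],"dr": [0,0,0]},{"slide": [0,0,-0.48],"dr": [0,0,0]}]'

```text
time: 19.98
eef_pos: [0.5007, -0.1051, 0.1893]
tool_rot: [-0.001, 0.755, 0.655, -0.001]
ft_force: [0.3, -0.5, -0.7]
grip_width: 0.0236
finger_force: 40.0
```

Request:
servo_tool --moves '[{"slide": [0,0,-0.07],"dr": [0,0,0]},{"slide": [0,0,-0.14],"dr": [0,0,0]},{"slide": [0,0,-0.21],"dr": [0,0,0]},{"slide": [0,0,-0.28],"dr": [0,0,0]},{"slide": [0,0,-0.35],"dr": [0,0,0]},{"slide": [0,0,-0.42],"dr": [0,0,0]},{"slide": [0,0,-0.48],"dr": [0,0,0]},{"slide": [0,0,-0.48],"dr": [0,0,0]}]'

```text
time: 20.65
eef_pos: [0.5007, -0.1051, 0.1509]
tool_rot: [-0.0, 0.755, 0.655, -0.001]
ft_force: [-1.5, 0.2, -0.9]
grip_width: 0.0237
finger_force: 40.0
```

Request:
servo_tool --moves '[{"slide": [0,0,0],"dr": [0,0,0]},{"slide": [0,0,0],"dr": [0,0,0]},{"slide": [0,0,0],"dr": [0,0,0]},{"slide": [0,0,0],"dr": [0,0,0]}]'

```text
time: 20.98
eef_pos: [0.5014, -0.1052, 0.1522]
tool_rot: [0.0, 0.755, 0.655, 0.0]
ft_force: [0.3, 0.0, -1.5]
grip_width: 0.0235
finger_force: 40.0
```

```bash
python3 rod.py
python3 - <<'E'
from plant import *
import cv2
a=snapshot('scene')['img'][180:330,200:360];b=snapshot('side')['img'][150:300,220:340]
import numpy as np
cv2.imwrite('pics/end.png',np.hstack([cv2.resize(a,(440,412),interpolation=2),cv2.resize(b,(330,412),interpolation=2)])[:,:,::-1])
E
```

```text
eef [ 0.5014 -0.1052  0.1522] 20.9833 39.999260902404785
scene n 596 minz [0.0297 0.0311 0.0328]
   0.035 223 [-0.0041  0.0028]
   0.075 64 [-0.0066 -0.0054]
   0.115 151 [-0.0003  0.0002]
  bush 0.142 34 [-0.0002  0.0002]
  bush 0.075 34 [-0.0009 -0.0004]
side n 350 minz [0.032  0.0351 0.0361]
   0.035 68 [ 0.0059 -0.0054]
   0.075 10 [ 0.0116 -0.0113]
   0.115 184 [ 0.0002 -0.0021]
  bush 0.142 38 [ 0.0003 -0.0019]
```

View pics/end.png

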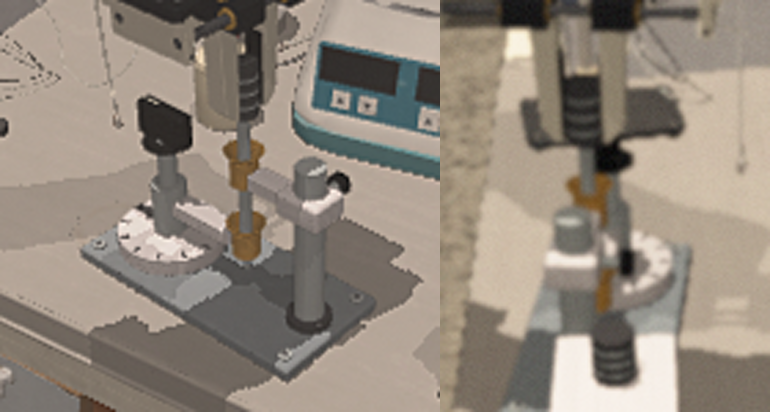

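```bash
python3 -c "
from plant import *
print(finish_job())"
```

```text
the job is handed in; nothing more can be done
None
```

The job is handed in at about 21 s on the robot's clock: the knob pointer sits on the index line, and the long rod is held upright by its head through both bushings, its point about 29 mm above the stand's underside. I haven't seen the judge's result.

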